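# Clamp a tub of nuts with a gate lever

## Robot

A 7-joint arm with a two-finger parallel gripper is mounted at the origin on the work surface; the furniture and walls round the work are solid. World frame = base frame: x ahead of the robot, y to its left, z up, the work surface at z = 0. Lengths are in m, angles in rad, forces in N, time in s.
With the tool pointing down it reaches from about 0.425 to 0.925 m from the base axis. Payload 6.8 kg.
Tool frame: the origin (TCP) lies on the centre line of the jaws, within the pads' length; the fingertips stand 11 mm ahead of it and the grasp point (between the pads) lies 8 mm behind it; z points along the fingers, y is the direction in which the jaws open and shut (so a half turn about z gives the same grasp; the last joint's range is limited). The gripper opens to 85 mm and grips with 20 to 120 N. Pads are 22 mm wide; open, the fingers measure 114 mm over their backs; the gripper's body (76 mm by 85 mm) begins 54 mm behind the grasp point. The pads swing forward as they close: fully open they stand 13 mm farther back than shut.
Start: joints at [-1.457, 0.477, 0.022, 1.555, -0.011, 1.109, -0.083], TCP at [0.148, 0.658, 0.242] pointing down, gripper open.
Joint ranges: [-2.96, 2.96], [-0.34, 2.1], [-1.41, 1.46], [0.24, 2.44], [-1.37, 4.51], [0.17, 1.92], [-2.96, 2.96]. Speed limits (rad/s): [2.39, 2.39, 3.14, 3.14, 3.14, 3.14, 3.14].

## Interface

Orientations are given as a rotation vector (axis times angle).
In Python, from bench import r gives the robot as it stands.
- The arm moves only by the tool send_rows, never from a script. Its argument "deltas" is a list of rows, each a list of 7 numbers: the opening, from 0 (shut) to 1 (fully open), then the shift along the tool's x, y, z as a fraction of full scale, then the turn, a rotation vector about the tool's x, y, z as a fraction of full scale. In form: [[hand, x, y, z, ax, ay, az], ...]. A call has 1 to 20 rows; each row is the pose to reach, as a shift and turn from the pose commanded when the call began, along the tool's axes at that moment, turning the shorter way round; what a row does not reach only later rows make up. Full scale, the value 1, is 150 mm for a shift and 180 degrees for a turn. A row lasts 1/12 s, in which the tool goes at most 41.7 mm and 7.16 degrees, less where a joint would pass 70% of its speed; a pose out of reach is approached as far as the arm can. A call with a number of a shift or a turn outside -1 to 1 is refused whole. A call with a gripper value outside its range is refused whole. The fingers move at their own pace and stop on an object; "squeeze" is the grip in N (left out, the last holds). Time passes only in rows, so rows that repeat a pose let the fingers close. It gives the time, the measured TCP pose, the force and the opening at its end, in the units of the state.
- r.get_obs(): the state, without advancing time (a new reading comes with each control period).
- r.grab_frame(name): name is "side" or "top"; returns a dict with "pixels" (420x560x3 uint8, red, green, blue), "camera_matrix" (3x3 intrinsics, pixels), "rvec" (rotation vector, rad) and "tvec" (3), from world to camera coordinates, as OpenCV has them. Camera axes: x right, y down, z forward; pixel columns grow to the right and rows downward; lengths in m; the calibration is good to about 2 mm. A picture is of the moment at which its call begins. There is no depth.
- r.hand_in(): hands the job in, once; it reports no verdict.
The state is a dict: "clock": time; "joints": joint angles; "qvel": joint speeds; "tau": joint torques, N m; "tcp_pos": TCP position; "orientation": TCP orientation; "contact_force": force on the tool from outside, world axes, zero at the start; "moment": the same for the moment, N m; "grip_width": finger opening in m.
Only numpy, scipy, OpenCV 4.12 (cv2) and the standard library are available. Lean on these libraries where they do the work, as an engineer would, in place of code of your own. Each camera call takes 0.05 s, during which the arm holds its last target. There are 200 camera calls.

## Task

Slide the clear tub of nuts along the clamp's bed, without lifting it, until its end is squarely up against the blue end stop. Only then take the red-knobbed lever through its zigzag gate: towards you, left, towards you again to the end, then right into the notch by the green mark, so that the orange jaw stays closed on the tub. Leave everything else on the bench alone.

Things in the scene. Friction and masses are not known exactly. Their poses are not given: they have to be found in the camera images.
- clamp: Tub clamp fixed to the bench. Origin at bench height below the middle of the end stop's face; x away from the robot, y left, z up (turned by the yaw). Steel bed 8 mm thick, x = -85 to 120, y = -315 to 20 mm, open at its -y end. Guide rail on the near side: face at x = -64 mm, y = -300 to 0, top z = 74 mm. All mm given below as x, y, z are in this frame
- stop (a point): Middle of the blue end stop's face, at x = -4, y = 0, z = 41 mm. The face looks to -y along the bed, is 100 mm wide in x, and its top is at z = 74 mm
- gate (a point): Middle of the gate plate's top, at x = 93, y = 80, z = 104 mm, on the gate box (110 x 90 mm in x, y). A zigzag slot 14 mm wide is cut in the plate; its legs, from this point in x, y mm: (25, -15) to (0, -15), to (0, 15), to (-25, 15), to (-25, -15). The last is the locking notch
- lock_mark (a point): Green dot, 10 mm, on the gate plate beside the locking notch (a white dot marks the start of the slot), at x = 68, y = 48, z = 105 mm
- jaw: Orange jaw with a black rubber edge on the far side of the bed, y = -161 to -9, top z = 83 mm; origin on its shaft at x = 93, y = -85, z = 22 mm. The shaft turns with the lever's fore-aft swing and swings the jaw towards the tub; a spring presses the tub to the guide rail with 3 to 9 N when the lever is locked. It shifts the tub towards the rail by itself; no need to touch it
- lever_fore (a joint): Fore-aft swing of the lever, rad, 0 upright, positive towards the robot (clamp -x). First leg starts at about -0.30, the cross leg lies at 0.00 (+-0.03), the near end at about 0.30; locked 0.26 to 0.34. Stays where it is left (stiff: 4 to 5 N at the knob to move it, up to 9 N with the jaw on the tub)
- lever_side (a joint): Sideways swing of the lever, rad, positive to the left (clamp +y). Right lane (start, and locking notch) about -0.18, left lane about +0.18, each +-0.03 of play. Stays where it is left (about 2 N at the knob)
- knob (a point): Centre of the lever's red round knob, 32 mm across, 33 mm high, on a 10 mm steel stick. It swings on a radius of 140 mm about the pivot at x = 93, y = 80, z = 22 mm: knob x = 93 - 140 cos(side) sin(fore), y = 80 + 140 sin(side), z = 22 + 140 cos(side) cos(fore). It may be pushed from the side or gripped
- tub_center (a point): Centre, half-way up (34.5 mm), of the clear lidded tub of nuts, 126 x 182 x 69 mm (its x, y, z), loose, 0.25 to 0.5 kg, its long side along clamp y. Its lid's rim (the widest part, 60 to 69 mm up) meets stop, rail and jaw. Home against the stop this centre is at clamp y = -91 mm
- tub: The same tub; origin under its centre
- date_stamp: Wooden hand stamp, 31 x 52 x 81 mm, bystander; origin under its centre
- scraper_white: White plastic dough scraper, 66 x 140 x 9 mm, bystander; origin under its centre

How it is judged:
By the outcome, as a careful person would: the job done as asked, in the order asked, and still so for the second after the job is handed in, with the robot touching nothing.
It also fails if it takes over 67 s, if anything falls off the work surface, if the arm or the gripper's body presses on something with over 40 N, if the wrist force passes 120 N, or if a joint passes its speed limit or range.

## Working session

There is one attempt and no reset: what is moved stays moved. The work goes in short steps, Python scripts to look and compute and a tool call to move; the robot and the scene stay as the last step left them, time stands still between calls to the robot, and variables do not carry over. Pictures are saved under pics/ and viewed, about 8 in all and at most 12, crops included, and the job is handed in when it is done.

Besides the shell and the picture viewer there is one more tool, called after "Emit:" by a JSON object that holds its "fn" and its "kwargs". send_rows: Moves the arm, as the interface text tells. Shift numbers are shares of 150 mm and turn numbers shares of 180 degrees, none past 1 either way. Its arguments: {"type":"object","properties":{"deltas":{"type":"array","items":{"type":"array","items":{"type":"number"}}},"squeeze":{"type":"number"}},"required":["deltas"]}

```bash
mkdir -p pics; cat > h.py <<'E'
import numpy as np, cv2
from bench import r
def grab(n,f):
    d=r.grab_frame(n); cv2.imwrite(f'pics/{f}.png',d['pixels'][:,:,::-1]); np.savez(f'pics/{f}.npz',**d); return d
def ray(d,u,v):
    K=np.array(d['camera_matrix']);R=cv2.Rodrigues(np.array(d['rvec'],float))[0];t=np.array(d['tvec'],float).ravel()
    x=cv2.undistortPoints(np.array([[[u,v]]],float),K,None)[0,0]
    return -R.T@t, R.T@np.array([x[0],x[1],1])
def onz(d,u,v,z):
    c,q=ray(d,u,v); return c+q*(z-c[2])/q[2]
def tri(d1,p1,d2,p2):
    c1,a=ray(d1,*p1);c2,b=ray(d2,*p2)
    s=np.linalg.lstsq(np.c_[a,-b],c2-c1,rcond=None)[0]
    A=c1+s[0]*a;B=c2+s[1]*b; return (A+B)/2,np.linalg.norm(A-B)
def proj(d,P):
    return cv2.projectPoints(np.array(P,float).reshape(-1,3),np.array(d['rvec'],float),np.array(d['tvec'],float),np.array(d['camera_matrix']),None)[0][:,0]
E
python3 - <<'E'
from h import *
a=grab('side','s0');b=grab('top','t0')
for d in(a,b): print(ray(d,280,210))
o=r.get_obs();print(o['clock'],o['tcp_pos'],o['orientation'],o['contact_force'])
E
```

```text
(array([0.40729477, 0.63557369, 0.56207378]), array([ 0.08667277, -0.86890758, -0.48753072]))
(array([ 0.34274454, -0.15693258,  1.27817477]), array([ 0.14127767,  0.00682395, -0.99015438]))
0.1 [0.14837634 0.65794665 0.2414216 ] [-3.47669942e-01 -3.12222673e+00  2.62823269e-03] [ 0.57367718  0.10814971 -0.01545819]
```

View pics/s0.png

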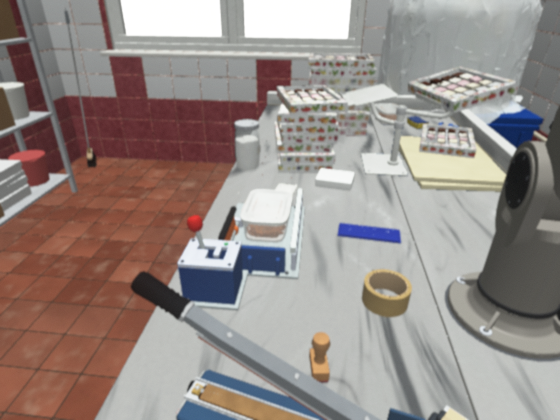

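View pics/t0.png

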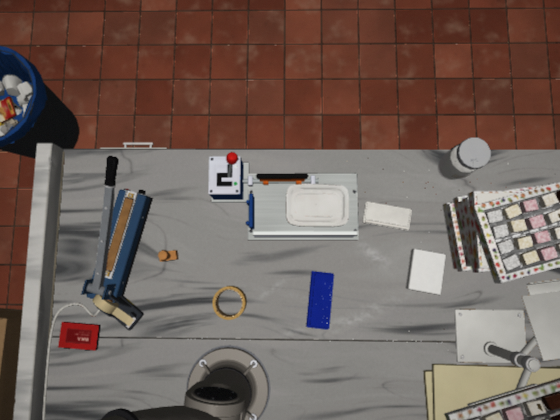

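The side view shows the clamp with its knob at (195,222) and the tub at (268,210). In the top view the knob is at (232,158), the end stop at about x=251, the tub at (318,205) and the white scraper at (387,215), just past the bed's open end. I'll zoom into both.

```bash
python3 - <<'E'
from h import *
a=dict(np.load('pics/s0.npz'));b=dict(np.load('pics/t0.npz'))
A=cv2.resize(a['pixels'][170:310,165:365,::-1],None,fx=4,fy=4,interpolation=cv2.INTER_CUBIC)
B=cv2.resize(b['pixels'][140:255,200:420,::-1],None,fx=3.6,fy=3.6,interpolation=cv2.INTER_CUBIC)
cv2.imwrite('pics/sc.png',A);cv2.imwrite('pics/tc.png',B)
def cen(d,f,box):
    u0,v0,u1,v1=box;p=d['pixels'][v0:v1,u0:u1].astype(int);m=f(p[...,0],p[...,1],p[...,2])
    v,u=np.nonzero(m);return (u.mean()+u0,v.mean()+v0),len(u)
red=lambda R,G,B:(R>120)&(G<60)&(B<60)
grn=lambda R,G,B:(G>R+30)&(G>B+30)
k1=cen(a,red,(180,205,212,235));k2=cen(b,red,(222,148,242,168));print(k1,k2,tri(a,k1[0],b,k2[0]))
try:
  g2=cen(b,grn,(205,150,250,205));print('green',g2,onz(b,*g2[0],.105))
except Exception as e:print(e)
print(proj(b,[[0,0,0],[.148,.658,.24]]))
E
```

```text
((np.float64(194.17948717948718), np.float64(223.15384615384616)), 156) ((np.float64(231.44594594594594), np.float64(156.72972972972974)), 74) (array([ 0.64923291, -0.01484533,  0.15474431]), np.float64(0.002422866879773223))
green ((np.float64(234.875), np.float64(183.125)), 8) [ 0.58681193 -0.01977751  0.105     ]
[[227.9803588  388.25997123]
 [-52.8615106  347.7212285 ]]
```

View pics/sc.png

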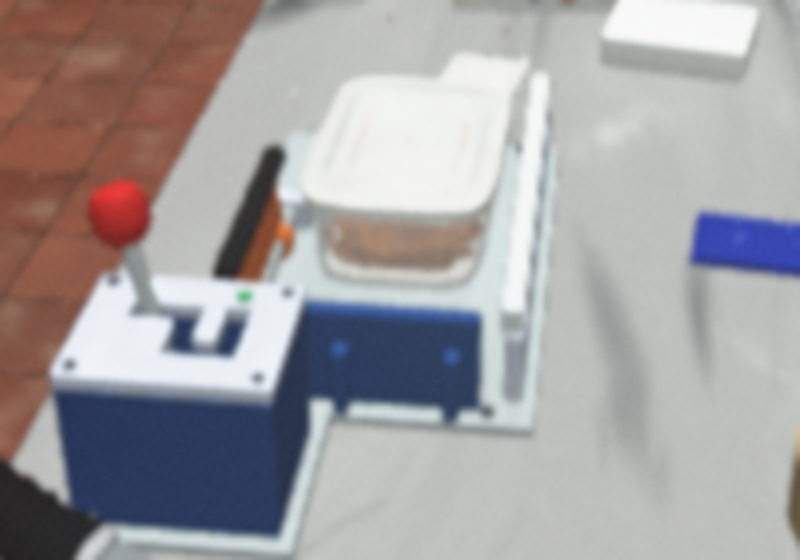

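View pics/tc.png

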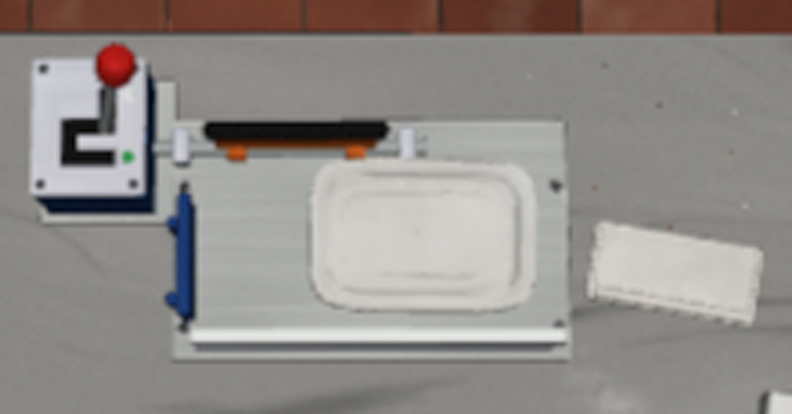

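The side crop shows the lever upright in its far right start lane, the jaw open and the tub away from the stop. In the top crop the lid spans u 310–537 and v 160–308, the stop's face is at u≈193, and the rail lies along v≈330. Now I'll get the numbers, and start the arm moving at the same time.

```bash
python3 - <<'E'
from h import *
b=dict(np.load('pics/t0.npz'));a=dict(np.load('pics/s0.npz'))
T=lambda u,v,z:onz(b,200+u/3.6-.36,140+v/3.6-.36,z).round(4)
for n,u,v,z in [('bedNL',172,360,.008),('bedNR',571,360,.008),('bedFR',566,121,.008),('stop top far',193,192,.074),('stop top near',193,320,.074),
 ('lid L',310,235,.077),('lid R',537,235,.077),('lid far',420,160,.077),('lid near',420,308,.077),('lidR far',532,172,.077),('lidRnear',532,300,.077),('lidL far',315,172,.077),('lidLnear',315,298,.077),('rail topL',190,330,.074),('rail topR',566,332,.074),('scr',590,260,.009)]: print(n,T(u,v,z))
# lid mask edges
p=b['pixels'][140:255,200:420].astype(int)
S=lambda u,v:(165+u/4-.37,170+v/4-.37)
Tp=lambda u,v:(200+u/3.6-.36,140+v/3.6-.36)
print('lid NL corner 2view',tri(a,S(488,195),b,Tp(322,298)),'farL',tri(a,S(310,185),b,Tp(318,172)))
E
```

```text
bedNL [ 0.4328 -0.0501  0.008 ]
bedNR [ 0.4352 -0.3841  0.008 ]
bedFR [ 0.6393 -0.3836  0.008 ]
stop top far [ 0.5642 -0.0704  0.074 ]
stop top near [ 0.4603 -0.072   0.074 ]
lid L [ 0.529  -0.1652  0.077 ]
lid R [ 0.53   -0.3465  0.077 ]
lid far [ 0.5907 -0.2535  0.077 ]
lid near [ 0.4707 -0.2529  0.077 ]
lidR far [ 0.5812 -0.3433  0.077 ]
lidRnear [ 0.4777 -0.3418  0.077 ]
lidL far [ 0.5805 -0.169   0.077 ]
lidLnear [ 0.4782 -0.1694  0.077 ]
rail topL [ 0.4522 -0.0697  0.074 ]
rail topR [ 0.4526 -0.3687  0.074 ]
scr [ 0.5195 -0.4014  0.009 ]
lid NL corner 2view (array([ 0.47445509, -0.17487556,  0.08527863]), np.float64(0.005683569559730612)) farL (array([ 0.58000713, -0.17114984,  0.08637186]), np.float64(0.0026677116587187134))
```

Emit:
{"fn": "send_rows", "kwargs": {"deltas": [[1,-0.9,-0.46,-0.6,0,0,0.43],[1,-0.9,-0.46,-0.6,0,0,0.43],[1,-0.9,-0.46,-0.6,0,0,0.43],[1,-0.9,-0.46,-0.6,0,0,0.43],[1,-0.9,-0.46,-0.6,0,0,0.43],[1,-0.9,-0.46,-0.6,0,0,0.43],[1,-0.9,-0.46,-0.6,0,0,0.43],[1,-0.9,-0.46,-0.6,0,0,0.43],[1,-0.9,-0.46,-0.6,0,0,0.43],[1,-0.9,-0.46,-0.6,0,0,0.43],[1,-0.9,-0.46,-0.6,0,0,0.43],[1,-0.9,-0.46,-0.6,0,0,0.43]]}}

```text
clock: 1.1
tcp_pos: [0.2648, 0.5612, 0.3318]
orientation: [2.227, 2.215, -0.001]
contact_force: [-0.6, -0.6, 0.4]
grip_width: 0.0853
```

Emit:
{"fn": "send_rows", "kwargs": {"deltas": [[1,-0.25,0.25,0,0,0,0],[1,-0.5,0.5,0,0,0,0],[1,-0.75,0.75,0,0,0,0],[1,-1,0.95,0,0,0,0],[1,-1,0.95,0,0,0,0]]}}

```text
clock: 1.52
tcp_pos: [0.4084, 0.4092, 0.3322]
orientation: [2.219, 2.223, -0.0]
contact_force: [0.7, -0.5, 0.5]
grip_width: 0.0857
```

Emit:
{"fn": "send_rows", "kwargs": {"deltas": [[1,-0.25,0.2,0,0,0,0],[1,-0.5,0.4,0,0,0,0],[1,-0.75,0.6,0,0,0,0],[1,-1,0.8,0,0,0,0],[1,-1,0.8,0,0,0,0]]}}

```text
clock: 1.93
tcp_pos: [0.5294, 0.256, 0.3325]
orientation: [2.224, 2.217, -0.0]
contact_force: [0.5, -0.1, -0.6]
grip_width: 0.0857
```

Emit:
{"fn": "send_rows", "kwargs": {"deltas": [[1,-0.25,0,0,0,0,0],[1,-0.5,0,0,0,0,0],[1,-0.75,0,0,0,0,0],[1,-1,0,0,0,0,0],[1,-1,0,0,0,0,0]]}}

```text
clock: 2.35
tcp_pos: [0.5267, 0.1015, 0.3328]
orientation: [2.231, 2.209, -0.002]
contact_force: [0.1, -1.4, 1.2]
grip_width: 0.0856
```

Emit:
{"fn": "send_rows", "kwargs": {"deltas": [[1,-0.25,0,0,0,0,0],[1,-0.5,0,0,0,0,0],[1,-0.75,0,0,0,0,0],[1,-1,0,0,0,0,0],[1,-1,0,0,0,0,0]]}}

```text
clock: 2.77
tcp_pos: [0.5253, -0.0477, 0.3329]
orientation: [2.231, 2.209, -0.002]
contact_force: [1.0, -0.5, -0.5]
grip_width: 0.0855
```

Emit:
{"fn": "send_rows", "kwargs": {"deltas": [[1,-0.25,0,0,0,0,0],[1,-0.5,0,0,0,0,0],[1,-0.75,0,0,0,0,0],[1,-1,0,0,0,0,0],[1,-1,0,0,0,0,0]]}}

```text
clock: 3.18
tcp_pos: [0.5241, -0.1973, 0.3328]
orientation: [2.23, 2.208, -0.004]
contact_force: [-0.3, -0.6, 0.8]
grip_width: 0.0852
```

Emit:
{"fn": "send_rows", "kwargs": {"deltas": [[1,-0.25,0,0,0,0,0],[1,-0.5,0,0,0,0,0],[1,-0.75,0,0,0,0,0],[1,-1,0,0,0,0,0],[1,-1,0,0,0,0,0]]}}

```text
clock: 3.6
tcp_pos: [0.5228, -0.3469, 0.3323]
orientation: [2.229, 2.21, -0.007]
contact_force: [-1.0, -0.9, 0.5]
grip_width: 0.0857
```

Emit:
{"fn": "send_rows", "kwargs": {"deltas": [[0.6,-0.25,0.04,0.05,0,0,-0.004],[0.6,-0.31,0.04,0.3,0,0,-0.004],[0.6,-0.31,0.04,0.55,0,0,-0.004],[0.6,-0.31,0.04,0.8,0,0,-0.004],[0.6,-0.31,0.04,0.95,0,0,-0.004],[0.6,-0.31,0.04,0.95,0,0,-0.004]]}}

```text
clock: 4.1
tcp_pos: [0.5295, -0.3823, 0.1838]
orientation: [-2.199, -2.229, 0.003]
contact_force: [-0.7, 1.4, 1.4]
grip_width: 0.0511
```

Emit:
{"fn": "send_rows", "kwargs": {"deltas": [[0.6,0,0,0.2,0,0,0],[0.6,0,0,0.4,0,0,0],[0.6,0,0,0.6,0,0,0],[0.6,0,0,0.8,0,0,0],[0.6,0,0,0.9,0,0,0],[0.6,0,0,0.9,0,0,0]]}}

```text
clock: 4.6
tcp_pos: [0.531, -0.384, 0.0526]
orientation: [-2.204, -2.232, 0.001]
contact_force: [-0.2, -0.2, -0.9]
grip_width: 0.0511
```

```bash
python3 - <<'E'
from h import *
a=grab('side','s1');b=grab('top','t1')
A=cv2.resize(a['pixels'][150:310,165:365,::-1],None,fx=2,fy=2);B=cv2.resize(b['pixels'][145:265,200:420,::-1],None,fx=3.6,fy=3.6,interpolation=cv2.INTER_CUBIC)[:320,:400*2]
B=cv2.resize(b['pixels'][145:305,220:420,::-1],None,fx=2,fy=2)
cv2.imwrite('pics/c1.png',np.hstack([A,B]));o=r.get_obs();print(o['tcp_pos'],o['orientation'],o['contact_force'])
E
```

```text
[ 0.53254212 -0.38611567  0.05623571] [2.20777088e+00 2.23307114e+00 2.73607896e-04] [0.1708125  0.59085237 0.3625615 ]
```

View pics/c1.png

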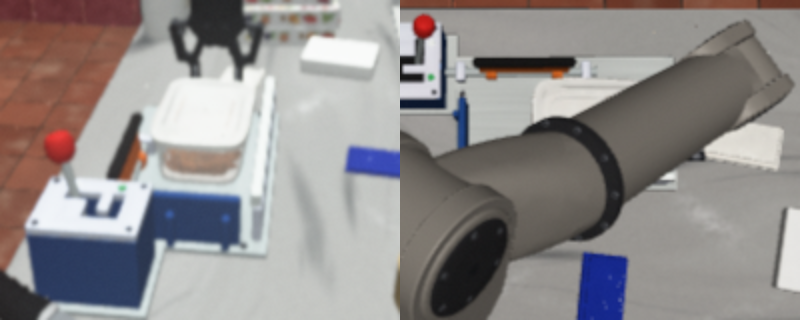

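The gripper stands behind the tub's open-side end, clear of the scraper. Now I'll push slowly.

Emit:
{"fn": "send_rows", "kwargs": {"deltas": [[0.6,0.06,0,0,0,0,0],[0.6,0.11,0,0,0,0,0],[0.6,0.15,0,0,0,0,0],[0.6,0.19,0,0,0,0,0],[0.6,0.23,0,0,0,0,0],[0.6,0.27,0,0,0,0,0],[0.6,0.31,0,0,0,0,0],[0.6,0.35,0,0,0,0,0],[0.6,0.39,0,0,0,0,0],[0.6,0.43,0,0,0,0,0],[0.6,0.47,0,0,0,0,0],[0.6,0.51,0,0,0,0,0],[0.6,0.55,0,0,0,0,0],[0.6,0.59,0,0,0,0,0],[0.6,0.63,0,0,0,0,0],[0.6,0.67,0,0,0,0,0]]}}

```text
clock: 6.03
tcp_pos: [0.5306, -0.2845, 0.0548]
orientation: [-2.209, -2.233, 0.0]
contact_force: [0.6, -4.0, 3.9]
grip_width: 0.0515
```

Emit:
{"fn": "send_rows", "kwargs": {"deltas": [[0.6,0.02,0,0,0,0,0],[0.6,0.04,0,0,0,0,0],[0.6,0.06,0,0,0,0,0],[0.6,0.06,0,0,0,0,0]]}}

```text
clock: 6.37
tcp_pos: [0.5304, -0.275, 0.0545]
orientation: [-2.208, -2.233, -0.0]
contact_force: [0.5, -0.4, 1.3]
grip_width: 0.0512
```

Emit:
{"fn": "send_rows", "kwargs": {"deltas": [[0.6,0.01,0,0,0,0,0],[0.6,0.02,0,0,0,0,0],[0.6,0.03,0,0,0,0,0],[0.6,0.04,0,0,0,0,0]]}}

```text
clock: 6.7
tcp_pos: [0.5303, -0.2699, 0.0546]
orientation: [-2.209, -2.233, 0.0]
contact_force: [0.4, -2.9, 1.2]
grip_width: 0.0516
```

Emit:
{"fn": "send_rows", "kwargs": {"deltas": [[0.6,0.01,0,0,0,0,0],[0.6,0.02,0,0,0,0,0],[0.6,0.02,0,0,0,0,0]]}}

```text
clock: 6.95
tcp_pos: [0.5303, -0.2664, 0.0546]
orientation: [-2.209, -2.233, -0.0]
contact_force: [-0.4, -2.6, -0.5]
grip_width: 0.0514
```

```bash
python3 - <<'E'
from h import *
a=grab('side','s2')
A=cv2.resize(a['pixels'][170:290,195:345,::-1],None,fx=5,fy=5,interpolation=cv2.INTER_CUBIC)
cv2.imwrite('pics/c2.png',A);o=r.get_obs();print(o['tcp_pos'],o['orientation'],o['contact_force'])
E
```

```text
[ 0.53031501 -0.26649568  0.0546163 ] [-2.20854973e+00 -2.23310770e+00 -2.27634379e-04] [-0.08156163 -1.43261533 -0.24191145]
```

View pics/c2.png

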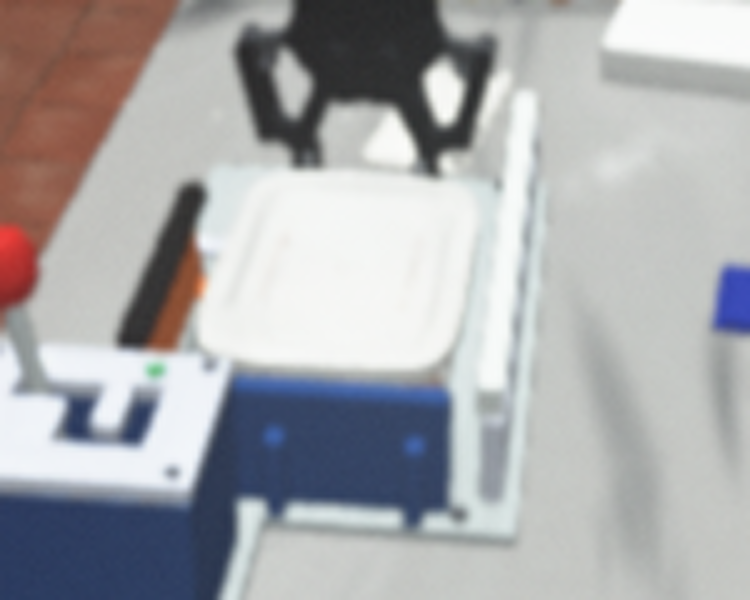

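The lid is nearly at the stop, with a few mm left. I'll creep until the force rises.

Emit:
{"fn": "send_rows", "kwargs": {"deltas": [[0.6,0.01,0,0,0,0,0],[0.6,0.02,0,0,0,0,0],[0.6,0.02,0,0,0,0,0]]}}

```text
clock: 7.25
tcp_pos: [0.5304, -0.2636, 0.0547]
orientation: [-2.209, -2.233, -0.0]
contact_force: [-0.0, -1.9, 1.0]
grip_width: 0.0511
```

Emit:
{"fn": "send_rows", "kwargs": {"deltas": [[0.6,0.008,0,0,0,0,0],[0.6,0.014,0,0,0,0,0],[0.6,0.014,0,0,0,0,0]]}}

```text
clock: 7.5
tcp_pos: [0.5303, -0.2617, 0.0547]
orientation: [-2.209, -2.233, -0.0]
contact_force: [-0.5, -2.2, 0.8]
grip_width: 0.0509
```

Emit:
{"fn": "send_rows", "kwargs": {"deltas": [[0.6,0.008,0,0,0,0,0],[0.6,0.014,0,0,0,0,0],[0.6,0.014,0,0,0,0,0]]}}

```text
clock: 7.75
tcp_pos: [0.5303, -0.2611, 0.055]
orientation: [2.209, 2.231, -0.002]
contact_force: [-1.2, -5.9, -0.9]
grip_width: 0.0514
```

Emit:
{"fn": "send_rows", "kwargs": {"deltas": [[0.6,0.008,0,0,0,0,0],[0.6,0.014,0,0,0,0,0],[0.6,0.014,0,0,0,0,0]]}}

```text
clock: 8.0
tcp_pos: [0.5301, -0.2609, 0.0553]
orientation: [2.209, 2.228, -0.004]
contact_force: [0.5, -9.8, -0.7]
grip_width: 0.0514
```

Emit:
{"fn": "send_rows", "kwargs": {"deltas": [[0.6,0.008,0,0,0,0,0],[0.6,0.014,0,0,0,0,0],[0.6,0.014,0,0,0,0,0]]}}

```text
clock: 8.25
tcp_pos: [0.5301, -0.2607, 0.0557]
orientation: [2.208, 2.225, -0.006]
contact_force: [-1.2, -12.8, -2.3]
grip_width: 0.0508
```

```bash
python3 - <<'E'
from h import *
o=r.get_obs();print(o['contact_force'],o['moment'],o['tcp_pos'])
E
```

```text
[ -1.20323907 -12.75004707  -2.26798631] [-2.73242737  0.04219945  0.05795745] [ 0.53008783 -0.26072208  0.0557034 ]
```

The tub is home: about 13 N and no further advance. I'll retreat, rise and travel to the knob.

Emit:
{"fn": "send_rows", "kwargs": {"deltas": [[0.6,-0.04,0,0,0,0,0],[0.6,-0.1,0,0,0,0,0],[0.6,-0.2,0,0,0,0,0],[0.6,-0.35,0,0,0,0,0],[0.6,-0.42,0,-0.1,0,0,0],[0.6,-0.42,0,-0.35,0,0,0],[0.6,-0.42,0,-0.6,0,0,0],[0.6,-0.42,0,-0.85,0,0,0],[0.6,-0.42,0,-1,0,0,0],[0.6,-0.42,0,-1,0,0,0]]}}

```text
clock: 9.08
tcp_pos: [0.5334, -0.3201, 0.2101]
orientation: [2.204, 2.229, 0.006]
contact_force: [-0.0, -0.2, 0.9]
grip_width: 0.0516
```

Emit:
{"fn": "send_rows", "kwargs": {"deltas": [[1,0,0.1,-0.25,0,0,0],[1,0.25,0.3,-0.4,0,0,0],[1,0.5,0.5,-0.4,0,0,0],[1,0.75,0.7,-0.4,0,0,0],[1,1,0.8,-0.4,0,0,0],[1,1,0.8,-0.4,0,0,0]]}}

```text
clock: 9.58
tcp_pos: [0.6522, -0.1598, 0.2633]
orientation: [-2.198, -2.239, -0.004]
contact_force: [0.4, 1.2, -0.2]
grip_width: 0.0857
```

Emit:
{"fn": "send_rows", "kwargs": {"deltas": [[1,0.25,0,0,0,0,0],[1,0.5,0,0,0,0,0],[1,0.75,0,0,0,0,0],[1,1,0,0,0,0,0],[1,1,0,0,0,0,0]]}}

```text
clock: 10.0
tcp_pos: [0.6478, -0.0054, 0.2627]
orientation: [-2.19, -2.243, -0.003]
contact_force: [0.3, 1.3, -0.6]
grip_width: 0.0857
```

```bash
python3 - <<'E'
from h import *
a=grab('side','s3');b=grab('top','t3')
A=cv2.resize(a['pixels'][170:310,165:335,::-1],None,fx=3,fy=3,interpolation=cv2.INTER_CUBIC)[:360,:400]
B=cv2.resize(b['pixels'][145:265,220:353,::-1],None,fx=3,fy=3,interpolation=cv2.INTER_CUBIC)
cv2.imwrite('pics/c3.png',np.hstack([A,B]));o=r.get_obs();print(o['tcp_pos'],o['orientation'],o['contact_force'])
E
```

```text
[ 0.64739756 -0.01388147  0.26353705] [-2.2014541e+00 -2.2375180e+00  1.1170832e-03] [ 0.53165032 -1.59743096  0.42965499]
```

View pics/c3.png

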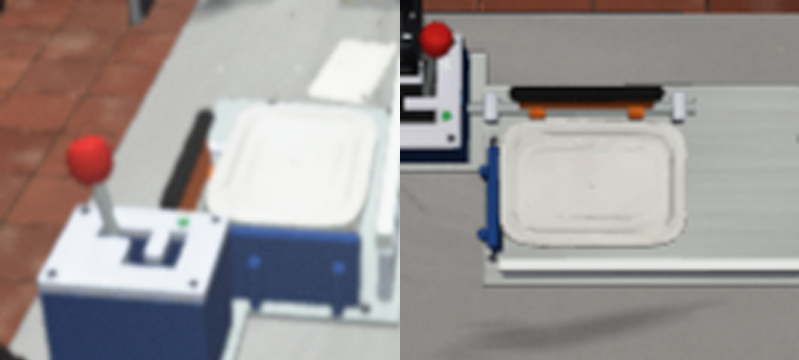

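The tub sits square against the stop, and the knob is between the open fingers. I'll go down and grip it.

Emit:
{"fn": "send_rows", "kwargs": {"deltas": [[1,0,0.01,0.2,0,0,0],[1,0,0.01,0.4,0,0,0],[1,0,0.01,0.6,0,0,0],[1,0,0.01,0.77,0,0,0],[1,0,0.01,0.77,0,0,0],[1,0,0.01,0.77,0,0,0]]}}

```text
clock: 10.6
tcp_pos: [0.6482, -0.0188, 0.1483]
orientation: [-2.21, -2.23, 0.004]
contact_force: [-0.6, 0.0, 1.0]
grip_width: 0.0853
```

Emit:
{"fn": "send_rows", "kwargs": {"deltas": [[0.5,0,0,0,0,0,0],[0.5,0,0,0,0,0,0],[0.5,0,0,0,0,0,0],[0.3,0,0,0,0,0,0],[0.3,0,0,0,0,0,0],[0.3,0,0,0,0,0,0],[0.3,0,0,0,0,0,0],[0.3,0,0,0,0,0,0]], "squeeze": 25}}

```text
clock: 11.27
tcp_pos: [0.6495, -0.0175, 0.1506]
orientation: [2.209, 2.233, 0.001]
contact_force: [-2.5, 0.3, 6.1]
grip_width: 0.0308
```

Emit:
{"fn": "send_rows", "kwargs": {"deltas": [[0.15,0,-0.04,-0.01,0,0,0],[0.15,0,-0.08,-0.02,0,0,0],[0.15,0,-0.12,-0.03,0,0,0],[0.15,0,-0.16,-0.035,0,0,0],[0.15,0,-0.2,-0.04,0,0,0],[0.15,0,-0.24,-0.04,0,0,0],[0.15,0,-0.27,-0.04,0,0,0],[0.15,0,-0.27,-0.04,0,0,0]]}}

```text
clock: 11.93
tcp_pos: [0.6125, -0.0179, 0.1582]
orientation: [2.204, 2.228, 0.012]
contact_force: [5.2, -0.3, 7.2]
grip_width: 0.0304
```

```bash
python3 - <<'E'
from h import *
o=r.get_obs();print(o['tcp_pos'],o['contact_force'],o['grip_width'])
E
```

```text
[ 0.61249743 -0.01786167  0.1582128 ] [ 5.21196067 -0.30919053  7.23402038] 0.03039932643243205
```

Emit:
{"fn": "send_rows", "kwargs": {"deltas": [[0.15,0,-0.015,0,0,0,0],[0.15,0,-0.03,0,0,0,0],[0.15,0,-0.03,0,0,0,0]]}}

```text
clock: 12.18
tcp_pos: [0.6089, -0.0179, 0.1584]
orientation: [2.204, 2.227, 0.013]
contact_force: [6.1, -0.4, 5.9]
grip_width: 0.03
```

Emit:
{"fn": "send_rows", "kwargs": {"deltas": [[0.15,0,-0.01,0,0,0,0],[0.15,0,-0.02,0,0,0,0],[0.15,0,-0.02,0,0,0,0]]}}

```text
clock: 12.43
tcp_pos: [0.6075, -0.0179, 0.1586]
orientation: [2.201, 2.226, 0.016]
contact_force: [12.8, -1.0, 2.4]
grip_width: 0.0305
```

The lever is at the wall of the cross leg. Now left.

Emit:
{"fn": "send_rows", "kwargs": {"deltas": [[0.15,0.0,0.015,0,0,0,0],[0.15,0.05,0.015,0,0,0,0],[0.15,0.1,0.015,0,0,0,0],[0.15,0.15,0.015,0,0,0,0],[0.15,0.2,0.015,0,0,0,0],[0.15,0.25,0.015,0,0,0,0],[0.15,0.3,0.015,0,0,0,0],[0.15,0.34,0.015,0,0,0,0],[0.15,0.34,0.015,0,0,0,0]]}}

```text
clock: 13.18
tcp_pos: [0.6065, 0.0347, 0.158]
orientation: [2.204, 2.232, 0.011]
contact_force: [3.9, 2.4, 9.6]
grip_width: 0.0298
```

Emit:
{"fn": "send_rows", "kwargs": {"deltas": [[0.15,0.01,0,0,0,0,0],[0.15,0.02,0,0,0,0,0],[0.15,0.02,0,0,0,0,0]]}}

```text
clock: 13.43
tcp_pos: [0.6063, 0.0363, 0.1578]
orientation: [2.205, 2.23, 0.009]
contact_force: [4.7, 1.6, 6.6]
grip_width: 0.0305
```

Emit:
{"fn": "send_rows", "kwargs": {"deltas": [[0.15,0,-0.04,0,0,0,0],[0.15,0,-0.08,0.005,0,0,0],[0.15,0,-0.11,0.01,0,0,0]]}}

```text
clock: 13.68
tcp_pos: [0.5923, 0.0362, 0.1573]
orientation: [2.202, 2.226, 0.017]
contact_force: [10.4, 0.1, 8.8]
grip_width: 0.0301
```

Emit:
{"fn": "send_rows", "kwargs": {"deltas": [[0.15,0,-0.03,0.005,0,0,0],[0.15,0,-0.06,0.01,0,0,0],[0.15,0,-0.09,0.015,0,0,0],[0.15,0,-0.12,0.02,0,0,0],[0.15,0,-0.15,0.025,0,0,0],[0.15,0,-0.17,0.03,0,0,0],[0.15,0,-0.17,0.03,0,0,0]]}}

```text
clock: 14.27
tcp_pos: [0.5688, 0.036, 0.1538]
orientation: [2.201, 2.224, 0.022]
contact_force: [11.1, 0.1, 8.9]
grip_width: 0.03
```

Emit:
{"fn": "send_rows", "kwargs": {"deltas": [[0.15,0,-0.01,0,0,0,0],[0.15,0,-0.02,0,0,0,0],[0.15,0,-0.02,0,0,0,0]]}}

```text
clock: 14.52
tcp_pos: [0.5671, 0.036, 0.1537]
orientation: [2.199, 2.223, 0.024]
contact_force: [16.6, -0.3, 5.0]
grip_width: 0.0302
```

The lever is at the near end. Now right into the notch.

Emit:
{"fn": "send_rows", "kwargs": {"deltas": [[0.15,0.0,0.01,0,0,0,0],[0.15,-0.05,0.01,0,0,0,0],[0.15,-0.1,0.01,0,0,0,0],[0.15,-0.15,0.01,0,0,0,0],[0.15,-0.2,0.01,0,0,0,0],[0.15,-0.25,0.01,0,0,0,0],[0.15,-0.3,0.01,0,0,0,0],[0.15,-0.35,0.01,0,0,0,0],[0.15,-0.35,0.01,0,0,0,0]]}}

```text
clock: 15.27
tcp_pos: [0.5673, -0.0158, 0.1528]
orientation: [2.2, 2.228, 0.019]
contact_force: [15.4, 0.4, -0.4]
grip_width: 0.03
```

Emit:
{"fn": "send_rows", "kwargs": {"deltas": [[0.15,-0.01,0,0,0,0,0],[0.15,-0.02,0,0,0,0,0],[0.15,-0.02,0,0,0,0,0]]}}

```text
clock: 15.52
tcp_pos: [0.5673, -0.0173, 0.1525]
orientation: [2.199, 2.23, 0.019]
contact_force: [14.5, 4.8, 1.1]
grip_width: 0.0303
```

Emit:
{"fn": "send_rows", "kwargs": {"deltas": [[0.15,-0.01,0,0,0,0,0],[0.15,-0.015,0,0,0,0,0],[0.15,-0.015,0.01,0,0,0,0],[0.15,-0.015,0.02,0,0,0,0],[0.15,-0.01,0.03,0,0,0,0],[0.15,-0.01,0.03,0,0,0,0]]}}

```text
clock: 16.02
tcp_pos: [0.5678, -0.0185, 0.1521]
orientation: [2.205, 2.235, 0.012]
contact_force: [1.2, 7.6, 14.7]
grip_width: 0.0301
```

Emit:
{"fn": "send_rows", "kwargs": {"deltas": [[0.45,0,0,0,0,0,0],[0.6,0,0,0,0,0,0],[0.8,0,0,0,0,0,0],[1,0,0,0,0,0,0],[1,0,0,0,0,0,0],[1,0,0,0,0,0,0]]}}

```text
clock: 16.52
tcp_pos: [0.5642, -0.0215, 0.1491]
orientation: [-2.21, -2.233, 0.001]
contact_force: [-0.4, 0.5, 0.5]
grip_width: 0.0858
```

Emit:
{"fn": "send_rows", "kwargs": {"deltas": [[1,0,0,-0.1,0,0,0],[1,0,0,-0.3,0,0,0],[1,0,0,-0.5,0,0,0],[1,0,0,-0.75,0,0,0],[1,0,0,-1,0,0,0],[1,0,0,-1,0,0,0]]}}

```text
clock: 17.02
tcp_pos: [0.568, -0.0225, 0.3062]
orientation: [2.206, 2.227, 0.013]
contact_force: [1.2, 0.7, 0.7]
grip_width: 0.0851
```

Emit:
{"fn": "send_rows", "kwargs": {"deltas": [[1,0.25,0,0,0,0,0],[1,0.5,0,0,0,0,0],[1,0.75,0,0,0,0,0],[1,1,0,0,0,0,0],[1,1,0,0,0,0,0]]}}

```text
clock: 17.43
tcp_pos: [0.562, 0.1386, 0.2982]
orientation: [-2.194, -2.244, -0.002]
contact_force: [-0.5, 1.4, 0.4]
grip_width: 0.0853
```

Emit:
{"fn": "send_rows", "kwargs": {"deltas": [[1,0.25,0,0,0,0,0],[1,0.5,0,0,0,0,0],[1,0.75,0,0,0,0,0],[1,1,0,0,0,0,0],[1,1,0,0,0,0,0]]}}

```text
clock: 17.85
tcp_pos: [0.5592, 0.2888, 0.2977]
orientation: [-2.194, -2.244, -0.001]
contact_force: [-0.6, 2.2, -1.5]
grip_width: 0.0854
```

```bash
python3 - <<'E'
from h import *
a=grab('side','s4');b=grab('top','t4')
A=cv2.resize(a['pixels'][190:310,165:298,::-1],None,fx=3,fy=3,interpolation=cv2.INTER_CUBIC)
B=cv2.resize(b['pixels'][145:265,205:338,::-1],None,fx=3,fy=3,interpolation=cv2.INTER_CUBIC)
cv2.imwrite('pics/c4.png',np.hstack([A,B]))
def cen(d,box):
    u0,v0,u1,v1=box;p=d['pixels'][v0:v1,u0:u1].astype(int);m=(p[...,0]>120)&(p[...,1]<60)&(p[...,2]<60)
    v,u=np.nonzero(m);return (u.mean()+u0,v.mean()+v0),len(u)
k1=cen(a,(165,190,298,290));k2=cen(b,(210,150,250,215));print(k1,k2,tri(a,k1[0],b,k2[0]))
o=r.get_obs();print(o['clock'],o['tcp_pos'],o['contact_force'])
E
```

```text
((np.float64(233.42424242424244), np.float64(230.9090909090909)), 33) ((np.float64(231.35802469135803), np.float64(186.41975308641975)), 81) (array([ 0.56842253, -0.01477062,  0.14218109]), np.float64(0.002687518669173379))
17.95 [0.56071374 0.28061233 0.29825998] [ 8.89342801e-04 -7.68799441e-01 -9.04269039e-01]
```

View pics/c4.png

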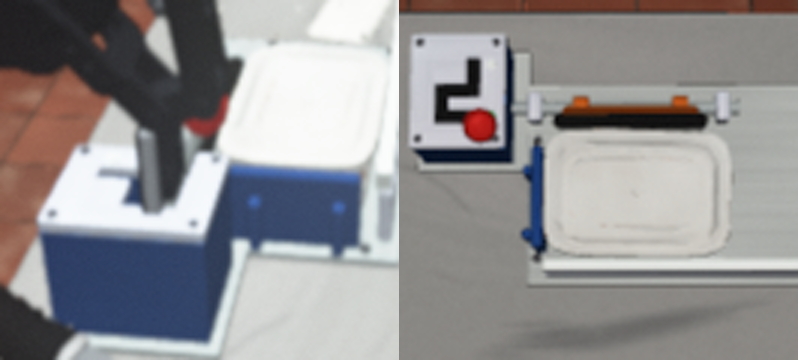

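The knob sits in the notch next to the green mark, and the jaw's black edge touches the lid. The gripper hides the side view, so I'll move it clear and check numbers.

Emit:
{"fn": "send_rows", "kwargs": {"deltas": [[1,0.25,0,0,0,0,0],[1,0.5,0,-0.1,0,0,0],[1,0.75,-0.2,-0.2,0,0,0],[1,1,-0.4,-0.3,0,0,0],[1,1,-0.5,-0.3,0,0,0],[1,1,-0.5,-0.3,0,0,0]]}}

```text
clock: 18.45
tcp_pos: [0.4804, 0.4324, 0.345]
orientation: [-2.199, -2.239, -0.001]
contact_force: [0.5, 1.4, 0.1]
grip_width: 0.0856
```

```bash
python3 - <<'E'
from h import *
a=grab('side','s5');b=grab('top','t5')
A=cv2.resize(a['pixels'][190:290,180:313,::-1],None,fx=3,fy=3,interpolation=cv2.INTER_CUBIC)
B=cv2.resize(b['pixels'][170:245,235:335,::-1],None,fx=4,fy=4,interpolation=cv2.INTER_CUBIC)
cv2.imwrite('pics/c5.png',np.hstack([A,B]))
def cen(d,box):
    u0,v0,u1,v1=box;p=d['pixels'][v0:v1,u0:u1].astype(int);m=(p[...,0]>120)&(p[...,1]<60)&(p[...,2]<60)
    v,u=np.nonzero(m);return (u.mean()+u0,v.mean()+v0),len(u)
k1=cen(a,(165,190,298,290));k2=cen(b,(210,150,250,215));print(k1,k2,tri(a,k1[0],b,k2[0]),onz(b,*k2[0],.154))
T=lambda u,v:onz(b,235+u/4-.37,170+v/4-.37,.077).round(4)
o=r.get_obs();print(o['clock'],o['tcp_pos'],o['contact_force'])
E
```

```text
** On entry to DLASCL parameter number  4 had an illegal value
 ** On entry to DLASCL parameter number  4 had an illegal value
 ** On entry to DLASCL parameter number  4 had an illegal value
 ** On entry to DLASCL parameter number  4 had an illegal value
 ** On entry to DLASCL parameter number  5 had an illegal value
 ** On entry to DLASCL parameter number  4 had an illegal value<stdin>:8: RuntimeWarning: Mean of empty slice.
  ret = ret.dtype.type(ret / rcount)
Traceback (most recent call last):
  File "h.py", line 13, in tri
    s=np.linalg.lstsq(np.c_[a,-b],c2-c1,rcond=None)[0]
      ~~~~~~~~~~~~~~~^^^^^^^^^^^^^^^^^^^^^^^^^^^^^^
numpy.linalg.LinAlgError: SVD did not converge in Linear Least Squares
```

View pics/c5.png

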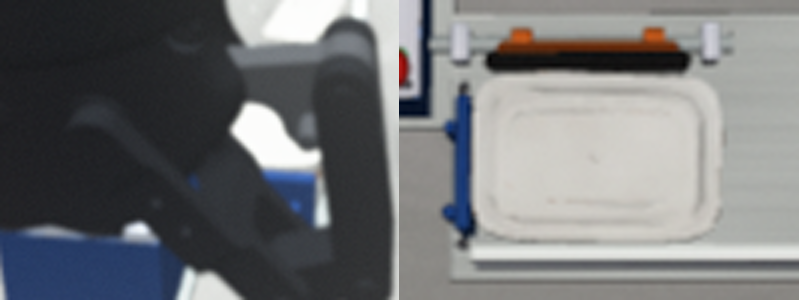

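The top view shows the lid touching the stop, the rail and the jaw. The gripper still blocks the side camera, so I'll move it aside.

Emit:
{"fn": "send_rows", "kwargs": {"deltas": [[1,0,-0.25,0,0,0,0],[1,0.1,-0.5,0,0,0,0],[1,0.2,-0.75,0,0,0,0],[1,0.3,-1,0,0,0,0],[1,0.3,-1,0,0,0,0],[1,0.3,-1,0,0,0,0]]}}

```text
clock: 19.05
tcp_pos: [0.3335, 0.4709, 0.3439]
orientation: [-2.207, -2.235, 0.001]
contact_force: [0.5, -0.2, -0.0]
grip_width: 0.0854
```

```bash
python3 - <<'E'
from h import *
a=grab('side','s6');b=grab('top','t6')
A=cv2.resize(a['pixels'][170:310,165:335,::-1],None,fx=4,fy=4,interpolation=cv2.INTER_CUBIC)
cv2.imwrite('pics/c6.png',A)
def cen(d,box):
    u0,v0,u1,v1=box;p=d['pixels'][v0:v1,u0:u1].astype(int);m=(p[...,0]>120)&(p[...,1]<60)&(p[...,2]<60)
    v,u=np.nonzero(m);return (u.mean()+u0,v.mean()+v0),len(u)
k2=cen(b,(210,150,250,215));print(k2,onz(b,*k2[0],.154))
T=lambda u,v,z:onz(b,235+u/4-.37,170+v/4-.37,z).round(4)
for n,u,v,z in [('lidLfar',474,100,.077),('lidLnear',474,215,.077),('stopfar',470,90,.074),('stopnear',472,235,.074),('lid near',600,241,.077),('lid far',600,73,.077),('lid R',722,160,.077)]: print(n,T(u-400,v,z))
o=r.get_obs();print(o['clock'],o['tcp_pos'],o['contact_force'])
k1=cen(a,(180,190,298,290));print(k1,tri(a,k1[0],b,k2[0]))
E
```

```text
((np.float64(231.35802469135803), np.float64(186.41975308641975)), 81) [ 0.56742305 -0.01607559  0.154     ]
lidLfar [ 0.5588 -0.0704  0.077 ]
lidLnear [ 0.4748 -0.0716  0.077 ]
stopfar [ 0.5667 -0.0671  0.074 ]
stopnear [ 0.4607 -0.0702  0.074 ]
lid near [ 0.4567 -0.1623  0.077 ]
lid far [ 0.5791 -0.1617  0.077 ]
lid R [ 0.5157 -0.2498  0.077 ]
19.15 [0.33662385 0.46929894 0.34427954] [ 0.62219534  0.38601506 -0.02184816]
((np.float64(232.5505617977528), np.float64(228.52808988764045)), 89) (array([ 0.56873843, -0.01523894,  0.14729698]), np.float64(4.791751180707035e-05))
```

View pics/c6.png

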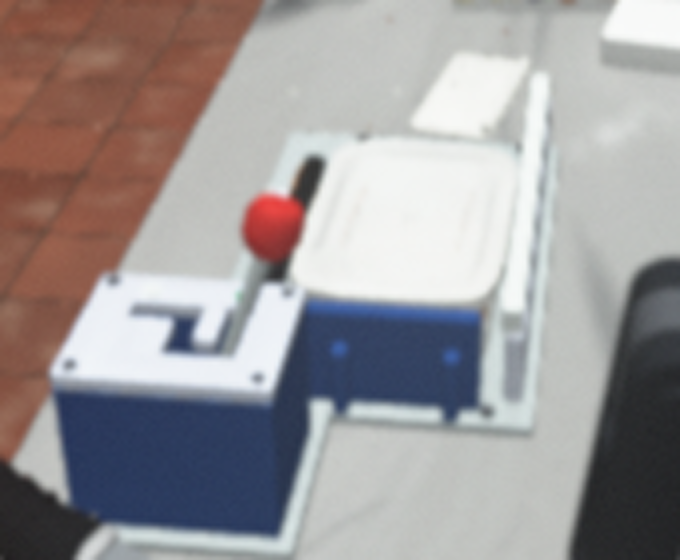

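The lever stands in the end notch, the tub is square against the stop, and the jaw is on it. Handing in.

```bash
python3 -c "
from bench import r
print(r.hand_in())"
```

```text
the job is handed in; nothing more can be done
None
```

The tub is against the blue end stop with the jaw closed on it, and the lever is locked in its notch. I handed the job in at about 19 s on the robot's clock; no verdict came back.

**What I did:** I pushed the tub along the bed with two fingertips, without lifting it, until it stopped moving and the force rose to about 13 N. Only then did I grip the knob and take it towards me, left, towards me to the end, and right. I then let go and moved the arm clear.

**Last checks:**
- **Tub:** The top view puts the lid's end within about 1–3 mm of the stop's face and parallel to it to about 1°. The near edge lies along the guide rail and the jaw's black edge touches the far side.
- **Lever:** The knob is about 81 mm nearer than at the start and in the right lane. That matches about 0.30 rad fore and −0.18 rad sideways, so it is in the notch.
- **Other objects:** The scraper appeared unmoved in the pictures. I moved nothing near the date stamp, but I did not check it separately at the end.

**Disagreement:** The final two-view knob height came out at 147 mm against the expected 154 mm. I put this down to the centre of the knob's red patch being slightly off, because the position along the bench fits.

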